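Check a brass pin on the go / no-go snap gauge

TASK

Take the tall brass pin out of the rack and, keeping it upright with its foot just above the bench, push it in at the open mouth of the steel snap gauge, through the narrow go gap and on until the dark no-go jaws behind it stop it; hold it lightly against them for a second, with about 6 N and never more than 15 N on the gauge. Then take it out and lower it gently, upright, into the hole of the square one-hole block, let go, and leave the other things on the bench where they are.

Things in the scene. Friction and masses are not known exactly. Their poses are not given: they have to be found in the camera images.
- pin: The tall brass pin: plain cylinder, diameter 20 mm, length 100 mm, about 0.2 to 0.3 kg. Origin at the centre of its foot, z along the pin, up. It starts upright in one of the rack's three holes, its foot 10 mm above the bench and its top at 110 mm; the other two holes hold pins only 45 mm long.
- gauge: The steel snap gauge, rigid and fixed: a frame 141 x 76 mm (x = -55 to +86 mm), 32 mm high, with a slot along its x axis, open at the top and without a floor (the bench is underneath). Origin on the bench, on the slot's centre line; the pin goes in along +x. The far end is closed by a 10 mm bar, with a small brass adjusting screw sticking out beyond it.
- go_gap (a point): Entry of the go gap, on the slot's centre line at gauge x = -40 mm, on the bench. The gap is 21.5 mm wide and 30 mm long (gauge x = -40 to -10 mm). In front of it the mouth flares to 35.5 mm wide at gauge x = -55 mm; behind it is a pocket 44 mm wide, to gauge x = +76 mm. The pin pressed on the two no-go edges loads them with about 1.5 times the push.
- pocket (a point): Point on the bench on the centre line at gauge x = +20 mm. The two dark no-go jaws stand in the pocket, 30 mm high, 16 mm apart (narrower than the pin), adjusted along x and clamped for each job: their front faces lie 0 to 36 mm beyond this point, not reported. They stop the pin with its axis 6 mm before the faces, so at gauge x = +14 to +50 mm: the stop has to be felt.
- rack: Wooden block 150 x 60 mm, 35 mm high, fixed, with three holes of 23 mm, 25 mm deep, at x = -45, 0 and +45 mm along its long (x) axis. Origin at the centre of its underside. Left or right of the gauge, opposite the one-hole block.
- passed_hole0 (a point): Centre of the mouth of the 25 mm hole in the square wooden one-hole block (70 x 70 mm, 35 mm high, fixed), at the block's top, 35 mm above the bench. The hole is 25 mm deep: a seated pin has its foot 10 mm above the bench.
- short_a: Bystander: short brass pin, diameter 16 mm, 45 mm long, upright in the rack, top at 55 mm. Origin at its foot.
- short_b: Bystander: a second short brass pin, as the first.
- screw_a: Bystander: copper-coloured screw 32 mm high standing on its 18 mm head, near side of the bench. Origin at its underside.
- screw_b: Bystander: a second such screw.
- collar: Bystander: dark steel collar lying flat, 44 mm across, 14 mm high, on the near side of the bench.
- driver: Bystander: screwdriver with wooden handle, lying beyond the gauge.
- hammer: Bystander: hammer with wooden handle, lying at the far right.
Not all that is in view belongs to the job. What is shaped like the pin but pink is not meant.

How it is judged:
On the way, in this order (a step that is already met when the one before it is completed fails the run):
1. the pin is upright in front of the gauge's mouth or in its flare, on the slot's line, its foot less than 18 mm above the bench (x of pin in the frame of gauge between -0.13 and -0.042 m and y of pin in the frame of gauge between -0.012 and 0.012 m and z of pin in the frame of gauge below 0.018 m and angle between pin's own z axis and vertical below 0.15 rad), for 0.02 s.
2. the pin is upright inside the go gap, foot less than 18 mm above the bench (x of pin in the frame of gauge between -0.035 and -0.014 m and y of pin in the frame of gauge between -0.004 and 0.004 m and z of pin in the frame of gauge below 0.018 m and angle between pin's own z axis and vertical below 0.15 rad), for 0.02 s.
3. having come through the go gap, the pin is pressed upright against the no-go jaws with more than 4 N for half a second (x of pin in the frame of gauge between 0.004 and 0.06 m and y of pin in the frame of gauge between -0.007 and 0.007 m and z of pin in the frame of gauge below 0.018 m and angle between pin's own z axis and vertical below 0.15 rad and contact force between pin and gauge above 4 N), for 0.5 s.
At the end, for the whole second after the job is handed in: The pin stands in the one-hole block: foot within 5 mm of the hole's axis and within 4 mm of the hole's floor (below 14 mm over the bench), tilted less than 0.15 rad, at rest and released (horizontal distance between pin and passed_hole0 below 0.005 m and height (world z) of pin below 0.014 m and angle between pin's own z axis and vertical below 0.15 rad and linear speed of pin below 0.02 m/s); the robot touches nothing.
It fails at once if the pin bears on the gauge with more than 15 N (contact force between pin and gauge above 15 N).
It fails at once if the pin is dropped into the hole (faster than 0.45 m/s, a fall of about 10 mm) instead of being lowered (horizontal distance between pin and passed_hole0 below 0.015 m and height (world z) of pin below 0.05 m and linear speed of pin above 0.45 m/s).
It fails at once if a bystander (short pin, screw, collar, screwdriver or hammer) is moved more than 30 mm (distance of any of short_a, short_b, screw_a, screw_b, collar, driver, hammer from where it was at the start of the episode above 0.03 m).
It also fails if it takes over 69 s, if anything falls off the work surface, if the arm or the gripper's body presses on something with over 40 N, if the wrist force passes 120 N, or if a joint passes its speed limit or range.

ROBOT

A 6-joint arm with a two-finger parallel gripper is mounted at the origin on the work surface. World frame = base frame: x ahead of the robot, y to its left, z up, the work surface at z = 0. Lengths are in m, angles in rad, forces in N, time in s.
With the tool pointing down it reaches from about 0.35 to 0.725 m from the base axis. Payload 6 kg.
Tool frame: the origin (TCP) lies at the centre of the arm's flange, where the gripper is bolted on; the fingertips stand 173 mm ahead of it and the grasp point (between the pads) lies 155 mm ahead of it; z points along the fingers, x is the direction in which the jaws open and shut, and the axes are right-handed (so a half turn about z gives the same grasp; the last joint's range is limited). The gripper opens to 85 mm and grips with 20 to 120 N. Pads are 22 mm wide; open, the fingers measure 114 mm over their backs; the gripper's body (76 mm by 85 mm) begins 54 mm behind the grasp point. The pads swing forward as they close: fully open they stand 13 mm farther back than shut.
Start: joints at [-0.991, 0.04, 0.085, 0, -1.615, -0.334], TCP at [0.146, -0.582, 0.405] pointing down, gripper open.
Joint ranges: [-2.56, 2.56], [-1.29, 2.01], [-1.08, 1.49], [-3.29, 1.98], [-2.81, -0.18], [-2.99, 2.99]. Speed limits (rad/s): [2.57, 2.57, 3.01, 3.14, 3.14, 3.14].

INTERFACE

Orientations are given as a unit quaternion [x, y, z, w].
In Python, from bench import manip gives the robot as it stands. The module is installed in compiled form; this text tells all that it offers.
- The arm moves only by the shell command python3 -m jog 'ROWS' [FORCE]. ROWS is text: rows parted by semicolons, each of 7 numbers parted by spaces: the shift along the tool's x, y, z normalised to -1 to 1, where 1 is 0.3 m, then the turn, a rotation vector about the tool's x, y, z normalised to -1 to 1, where 1 is pi rad, then the closure, from 0 (fully open) to 1 (shut). In form: dx dy dz ax ay az jaw; .... A call has 1 to 20 rows; each row is the pose to reach, as a shift and turn from the pose commanded when the call began, along the tool's axes at that moment, turning the shorter way round; what a row does not reach only later rows make up. A row lasts 1/8 s, in which the tool goes at most 62.5 mm and 10.7 degrees, less where a joint would pass 70% of its speed; a pose out of reach is approached as far as the arm can. A call with a number of a shift or a turn outside -1 to 1 is refused whole. A call with a gripper value outside its range is refused whole. The fingers move at their own pace and stop on an object; FORCE is the grip in N (left out, the last holds). Time passes only in rows, so rows that repeat a pose let the fingers close. It gives the time, the measured TCP pose, the force and the opening at its end, in the units of the state.
- manip.sense(): the state, without advancing time (a new reading comes with each control period).
- manip.grab_frame(name): name is "scene" or "top" or "wrist"; returns a dict with "pixels" (384x512x3 uint8, red, green, blue), "fovy" (degrees; the focal length in pixels is half the picture's height over the tangent of half this angle, whatever the lens; pixels are square), "cx", "cy" (the principal point, pixels), "rvec" (rotation vector, rad) and "tvec" (3), from world to camera coordinates, as OpenCV has them. Camera axes: x right, y down, z forward; pixel columns grow to the right and rows downward; lengths in m; the calibration is good to about 2 mm. A picture is of the moment at which its call begins. There is no depth.
- manip.job_done(): hands the job in, once; it reports no verdict.
Trained networks look in a picture, given as the dict that the camera call returned (one of the last four; its "shot" number tells which), for a name from the list of things; names that differ only in an ending like _2 or _b are one class to them, and where a whole thing is asked for, a point or a joint stands for the part that bears it (a point fixed in the world has none). Each returns a list of dicts, best first, with "confidence" (0 to 1); they miss things now and then, are a little off and sometimes report something else, mostly with a low value. They report only what shows in the picture. A call takes as long as a camera call. They do not tell look-alikes from the thing itself.
- manip.outline_of(label, picture): "region" (384x512 bool, what is visible of it) and "rect" ([centre column, centre row, width, height] in pixels, round what is visible of it).
- manip.landmark_of(label, picture): "centre" ([column, row] in pixels: a listed point, or the origin of a listed thing).
The state is a dict: "t": time; "qpos": joint angles; "joint_vel": joint speeds; "effort": joint torques, N m; "eef_pos": TCP position; "tool_rot": TCP orientation; "wrist_force": force on the tool from outside, world axes, zero at the start; "moment": the same for the moment, N m; "opening": finger opening in m.
Only numpy, scipy, OpenCV 4.12 (cv2) and the standard library are available. Lean on these libraries where they do the work, as an engineer would, in place of code of your own. Each camera call takes 0.05 s, during which the arm holds its last target. There are 200 camera calls.

## Working session

There is one attempt and no reset: what is moved stays moved. The work goes in short steps, Python scripts to look and compute and a shell command to move; the robot and the scene stay as the last step left them, time stands still between calls to the robot, and variables do not carry over. Pictures are saved under pics/ and viewed, about 8 in all and at most 12, crops included, and the job is handed in when it is done.

```bash
mkdir -p pics; cat > h.py <<'E'
import numpy as np, cv2
from scipy.spatial.transform import Rotation as R
from bench import manip
def K(p):
    f=p["pixels"].shape[0]/2/np.tan(np.radians(p["fovy"])/2)
    return np.array([[f,0,p["cx"]],[0,f,p["cy"]],[0,0,1]])
def ray(p,uv):
    Rm=cv2.Rodrigues(np.array(p["rvec"],float))[0]; t=np.array(p["tvec"],float)
    c=-Rm.T@t; d=Rm.T@np.linalg.inv(K(p))@np.array([uv[0],uv[1],1.]); return c,d
def onz(p,uv,z):
    c,d=ray(p,uv); return c+d*(z-c[2])/d[2]
def tri(obs):
    A=np.zeros((3,3));b=np.zeros(3)
    for p,uv in obs:
        c,d=ray(p,uv); d=d/np.linalg.norm(d); M=np.eye(3)-np.outer(d,d);A+=M;b+=M@c
    return np.linalg.solve(A,b)
def proj(p,X): return cv2.projectPoints(np.array(X,float).reshape(-1,3),np.array(p["rvec"],float),np.array(p["tvec"],float),K(p),None)[0].reshape(-1,2)
def save(p,n): cv2.imwrite("pics/"+n,cv2.cvtColor(p["pixels"],cv2.COLOR_RGB2BGR))
def st():
    s=manip.sense(); print("t",round(s["t"],2),"pos",np.round(s["eef_pos"],4),"q",np.round(s["tool_rot"],4),"F",np.round(s["wrist_force"],2),"op",round(s["opening"],4)); return s
E
cat > look.py <<'E'
from h import *
st(); print(np.round(R.from_quat(manip.sense()["tool_rot"]).as_matrix(),3))
P={}
for n in("scene","top","wrist"):
    p=manip.grab_frame(n);P[n]=p;save(p,"a_%s.png"%n)
    c,d=ray(p,(p["cx"],p["cy"]));print(n,"cam",np.round(c,3),np.round(d,2))
L={}
for l in["pin","gauge","go_gap","pocket","rack","passed_hole0","short_a","screw_a","collar"]:
    for n in P:
        r=manip.landmark_of(l,P[n])
        for q in r[:3]:print(l,n,np.round(q["centre"],1),round(q["confidence"],2),np.round(onz(P[n],q["centre"],0.035 if l=="passed_hole0" else 0.01 if l=="pin" else 0),4))
E
python3 look.py; python3 -c "
import cv2,numpy as np
cv2.imwrite('pics/a.png',np.vstack([cv2.resize(cv2.imread('pics/a_%s.png'%n),(400,300)) for n in('scene','top')]))"
```

```text
t 0.0 pos [ 0.1461 -0.5819  0.4037] q [ 6.151e-01  7.885e-01  5.000e-04 -7.000e-04] F [-0.61  0.14  0.51] op 0.0855
[[-0.243  0.97  -0.001]
 [ 0.97   0.243  0.002]
 [ 0.002 -0.    -1.   ]]
scene cam [0.826 0.514 0.854] [-0.28 -0.52 -0.81]
top cam [ 0.46  -0.025  1.044] [ 0.1  -0.01 -1.  ]
wrist cam [ 0.066 -0.602  0.373] [ 0.31  0.08 -0.95]
pin scene [393.3 258.7] 0.79 [0.3523 0.2879 0.01  ]
pin scene [365.7 265.1] 0.68 [0.418  0.2728 0.01  ]
pin scene [375.1 242.5] 0.67 [0.3645 0.2356 0.01  ]
pin top [146.5 270.4] 0.69 [0.3508 0.2772 0.01  ]
pin top [292.9 239.8] 0.5 [ 0.4327 -0.1225  0.01  ]
pin top [151.8 243.3] 0.41 [0.4239 0.2647 0.01  ]
gauge scene [247.4 194.4] 0.58 [ 0.5683 -0.0252  0.    ]
gauge top [263.  196.6] 0.96 [ 0.5531 -0.0405  0.    ]
go_gap scene [262.6 184.4] 0.67 [ 0.5191 -0.0362  0.    ]
go_gap top [259.6 209.3] 0.71 [ 0.5174 -0.0309  0.    ]
pocket scene [243.4 195.4] 0.83 [ 0.5787 -0.0269  0.    ]
pocket top [257.5 185.6] 0.78 [ 0.5842 -0.0251  0.    ]
rack scene [345.7 277.7] 0.97 [0.4712 0.2751 0.    ]
rack scene [326.6 213.5] 0.17 [0.4182 0.113  0.    ]
rac
[... 255 characters left out ...]
 287.9] 0.57 [0.515  0.2799 0.    ]
short_a scene [344. 278.] 0.52 [0.475 0.274 0.   ]
short_a scene [345.9 277.8] 0.17 [0.4709 0.2755 0.    ]
short_a top [148.1 225.7] 0.48 [0.4721 0.2791 0.    ]
short_a top [149.1 209.5] 0.38 [0.5172 0.2775 0.    ]
screw_a scene [189.2 246.2] 0.75 [0.7541 0.0471 0.    ]
screw_a scene [327.1 217.8] 0.6 [0.4238 0.1241 0.    ]
screw_a scene [279.5 153.1] 0.43 [ 0.4287 -0.1105  0.    ]
screw_a top [206.2 242.6] 0.38 [0.4252 0.1172 0.    ]
screw_a top [293.6 240.8] 0.37 [ 0.4297 -0.1253  0.    ]
collar scene [318.4 181.9] 0.72 [ 0.3849  0.021  -0.    ]
collar scene [263.  184.3] 0.52 [ 0.5181 -0.036   0.    ]
collar top [241.9 255.9] 0.63 [0.3885 0.0182 0.    ]
```

View pics/a_top.png

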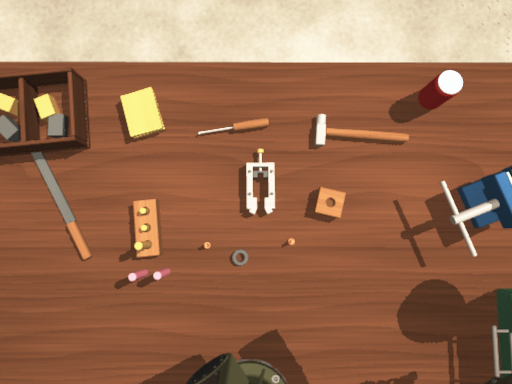

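View pics/a_scene.png

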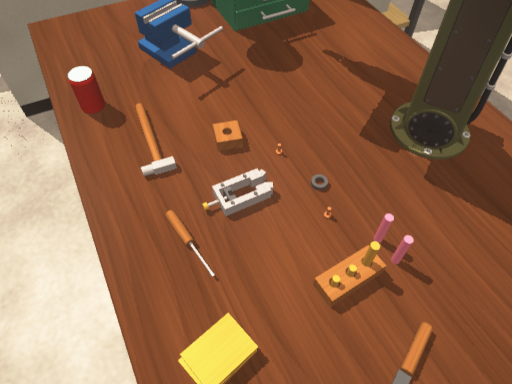

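The two views agree. The pin is in the rack's near hole at about (0.42, 0.27), and the gauge mouth faces the robot at about (0.50, -0.03). The block is at (0.54, -0.22), and the two pink decoys stand near (0.35–0.36, 0.24–0.29). I'll take close wrist looks next, gauge first.

```bash
cat > go.py <<'E'
# go.py x y z yawdeg -> row for move (TCP goal, tool pointing down, tool x at yaw)
from h import *
import sys
x,y,z,yaw=map(float,sys.argv[1:5]); s=st()
R0=R.from_quat(s["tool_rot"]); a=np.radians(yaw)
G=R.from_matrix(np.array([[np.cos(a),np.sin(a),0],[np.sin(a),-np.cos(a),0],[0,0,-1]]))
print("row",np.round(R0.inv().apply(np.array([x,y,z])-s["eef_pos"])/0.3,4),np.round((R0.inv()*G).as_rotvec()/np.pi,4))
E
python3 go.py 0.53 -0.06 0.40 186
```

```text
t 1.5 pos [ 0.146  -0.5819  0.4047] q [ 0.6151  0.7885  0.     -0.    ] F [-0.47  0.93  0.24] op 0.0855
row [1.3761 1.6648 0.0156] [ 0.     -0.     -0.4551]
```

```bash
python3 -m jog '0.7 0.83 0 0 0 -0.455 0; 0.7 0.83 0 0 0 -0.455 0; 0.7 0.83 0 0 0 -0.455 0; 0.7 0.83 0 0 0 -0.455 0; 0.7 0.83 0 0 0 -0.455 0; 0.7 0.83 0 0 0 -0.455 0; 0.7 0.83 0 0 0 -0.455 0; 0.7 0.83 0 0 0 -0.455 0; 0.7 0.83 0 0 0 -0.455 0; 0.7 0.83 0 0 0 -0.455 0'; python3 go.py 0.53 -0.06 0.40 186
```

```text
t: 2.75
eef_pos: [0.3364, -0.3177, 0.4048]
tool_rot: [-0.051, 0.999, 0.0, 0.0]
wrist_force: [0.4, -0.4, -0.1]
opening: 0.0854
t 2.75 pos [ 0.3364 -0.3177  0.4048] q [-5.100e-02  9.987e-01  0.000e+00  1.000e-04] F [ 0.37 -0.38 -0.07] op 0.0854
row [-0.7295  0.7889  0.016 ] [ 0.      0.     -0.0009]
```

```bash
python3 -m jog '-0.73 0.8 0.02 0 0 0 0; -0.73 0.8 0.02 0 0 0 0; -0.73 0.8 0.02 0 0 0 0; -0.73 0.8 0.02 0 0 0 0; -0.73 0.8 0.02 0 0 0 0; -0.73 0.8 0.02 0 0 0 0; -0.73 0.8 0.02 0 0 0 0; -0.73 0.8 0.02 0 0 0 0; -0.73 0.8 0.02 0 0 0 0'
cat > see.py <<'E'
from h import *
import sys
st(); p=manip.grab_frame("wrist"); save(p,sys.argv[1]); print("fovy",p["fovy"])
Z=dict(passed_hole0=.035,pin=.01,short_a=.01)
for l in sys.argv[2:]:
    for q in manip.landmark_of(l,p)[:3]: print(l,np.round(q["centre"],1),round(q["confidence"],2),np.round(onz(p,q["centre"],Z.get(l,0)),4))
np.savez("pics/"+sys.argv[1]+".npz",**{k:np.array(v) for k,v in p.items()})
E
python3 see.py w1.png gauge go_gap pocket passed_hole0
```

```text
t: 3.88
eef_pos: [0.5287, -0.0573, 0.3993]
tool_rot: [-0.051, 0.999, 0.0, 0.001]
wrist_force: [0.8, 0.0, 0.3]
opening: 0.0855
t 3.88 pos [ 0.5287 -0.0573  0.3993] q [-5.130e-02  9.987e-01  1.000e-04  5.000e-04] F [0.81 0.03 0.27] op 0.0855
fovy 65.53445017512985
gauge [227.7 176.5] 0.72 [ 0.5586 -0.0351  0.    ]
go_gap [257.8 180.2] 0.61 [ 0.5197 -0.0342  0.    ]
passed_hole0 [263.3   6. ] 0.79 [ 0.5351 -0.2199  0.035 ]
```

View pics/w1.png

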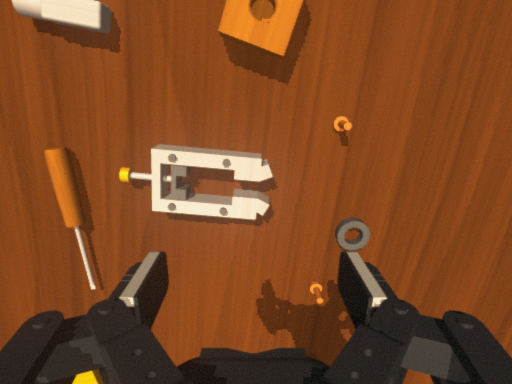

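The wrist view shows the whole gauge from about (150,145) to (272,218): mouth on the right, dark jaws at about (180,185). The block's hole is at (263,6). I'll fit the gauge model to this image.

```bash
cat > fit.py <<'E'
from h import *
from scipy.optimize import minimize
import sys
def load(n): 
    d=np.load("pics/%s.npz"%n); return {k:d[k] for k in d}
p=load(sys.argv[1]); Zt=0.032
outer=np.array([[-55,-38],[86,-38],[86,38],[-55,38]])/1000
slot=np.array([[-56,-17.75],[-55,-17.75],[-40,-10.75],[-10,-10.75],[-10,-22],[76,-22],[76,22],[-10,22],[-10,10.75],[-40,10.75],[-55,17.75],[-56,17.75]])/1000
def W(v,q): c,s=np.cos(v[2]),np.sin(v[2]); return np.c_[q@np.array([[c,s],[-s,c]])+v[:2],np.full(len(q),Zt)]
S=4
img=cv2.resize(p["pixels"],None,fx=S,fy=S,interpolation=cv2.INTER_CUBIC)
hsv=cv2.cvtColor(img,cv2.COLOR_RGB2HSV).astype(float)
bright=((hsv[...,1]<60)&(hsv[...,2]>float(sys.argv[5]) if len(sys.argv)>5 else (hsv[...,1]<60)&(hsv[...,2]>185)).astype(np.float32)
bright=cv2.GaussianBlur(bright,(0,0),3)
def pts(v,q): return np.round((proj(p,W(v,q))+0.5)*S*16-8).astype(np.int32)
def cost(v):
    m=np.zeros(img.shape[:2],np.uint8); cv2.fillPoly(m,[pts(v,outer)],1,shift=4); cv2.fillPoly(m,[pts(v,slot)],0,shift=4)
    k=cv2.dilate(cv2.fillPoly(np.zeros_like(m),[pts(v,outer)],1,shift=4),np.ones((41,41)))
    return float(((bright-m)**2)[k>0].sum())
v0=np.array(list(map(float,sys.argv[2:5])))
best=min((minimize(cost,v0+np.array(d),method="Nelder-Mead",options=dict(initial_simplex=v0+np.array(d)+np.array([[0,0,0],[.004,0,0],[0,.004,0],[0,0,.05]]),xatol=1e-5)) for d in([0,0,0],[.003,-.003,.03],[-.003,.003,-.03])),key=lambda r:r.fun)
v=best.x; print("gauge",np.round(v,4),"deg",np.degrees(v[2]).round(2),best.fun)
o=cv2.cvtColor(img,cv2.COLOR_RGB2BGR)
for q in(outer,slot): cv2.polylines(o,[pts(v,q)],True,(0,0,255),1,shift=4)
c=pts(v,np.array([[0.01,0]]))[0]//16
o=o[max(0,c[1]-250):c[1]+250,max(0,c[0]-350):c[0]+350]; cv2.imwrite("pics/fit_"+sys.argv[1],o)
E
python3 fit.py w1.png 0.5586 -0.035 0.1
```

```text
File "fit.py", line 13
    bright=((hsv[...,1]<60)&(hsv[...,2]>float(sys.argv[5]) if len(sys.argv)>5 else (hsv[...,1]<60)&(hsv[...,2]>185)).astype(np.float32)
           ^
SyntaxError: '(' was never closed
```

```bash
sed -i 's/^bright=((hsv.*/thr=float(sys.argv[5]) if len(sys.argv)>5 else 185\nbright=((hsv[...,1]<60)\&(hsv[...,2]>thr)).astype(np.float32)/' fit.py
python3 fit.py w1.png 0.5586 -0.035 0.1;python3 go.py 0.41 0.24 0.32 186
```

```text
gauge [ 0.5595 -0.0313  0.0093] deg 0.53 10613.19921875
t 4.12 pos [ 0.529  -0.0566  0.3989] q [-5.190e-02  9.987e-01  1.000e-04  2.000e-04] F [-0.95  0.05 -0.02] op 0.0855
row [0.2923 1.0243 0.263 ] [ 0.0001  0.0001 -0.0003]
```

View pics/fit_w1.png

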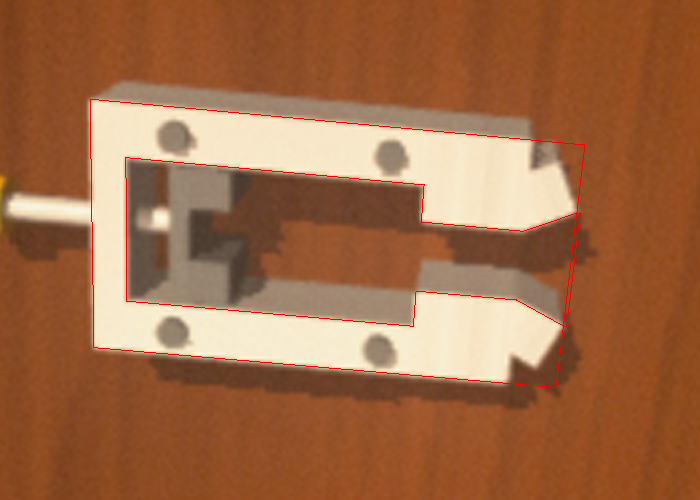

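The fit matches the visible edges well: gauge origin (0.5595, -0.0313), yaw 0.5°. The jaw faces look to be near gauge x of about +45 mm. Next I'll look at the rack.

```bash
python3 -m jog '0.3 1 0.1 0 0 0.03 0; 0.3 1 0.1 0 0 0.03 0; 0.3 1 0.1 0 0 0.03 0; 0.3 1 0.1 0 0 0.03 0; 0.3 1 0.1 0 0 0.03 0; 0.3 1 0.1 0 0 0.03 0; 0.3 1 0.1 0 0 0.03 0; 0.3 1 0.1 0 0 0.03 0; 0.3 1 0.1 0 0 0.03 0'
python3 see.py w2.png pin short_a rack
```

```text
t: 5.25
eef_pos: [0.409, 0.2318, 0.3689]
tool_rot: [-0.004, 1.0, 0.0, 0.0]
wrist_force: [1.0, -0.3, 0.1]
opening: 0.0852
t 5.25 pos [0.409  0.2318 0.3689] q [-4.e-03  1.e+00  1.e-04  1.e-04] F [ 0.98 -0.28  0.11] op 0.0852
fovy 65.53445017512985
pin [243.2 202.3] 0.91 [0.4196 0.2712 0.01  ]
pin [304.1 166.3] 0.76 [0.3509 0.2274 0.01  ]
pin [304.  215.8] 0.76 [0.3472 0.2878 0.01  ]
short_a [162.3 209.5] 0.79 [0.5152 0.2811 0.01  ]
short_a [203.4 203.6] 0.62 [0.4663 0.2732 0.01  ]
rack [203.  201.5] 0.9 [0.4684 0.2743 0.    ]
```

View pics/w2.png

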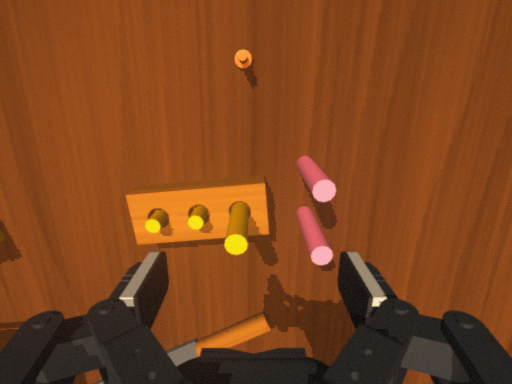

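The pin's bright top face is at about (236,244), with the pink look-alikes' tops at (324,191) and (321,256). I'll triangulate the pin's top using the top camera.

```bash
cat > pin.py <<'E'
from h import *
import sys
def blob(p,near,r=25):
    h=cv2.cvtColor(p["pixels"],cv2.COLOR_RGB2HSV); m=((h[...,0]>22)&(h[...,0]<34)&(h[...,1]>150)&(h[...,2]>170)).astype(np.uint8)
    n,l,s,c=cv2.connectedComponentsWithStats(m)
    k=[(i,np.hypot(*(c[i]-near))) for i in range(1,n) if s[i][4]>8]
    k=[a for a in k if a[1]<r]
    i=min(k,key=lambda a:a[1])[0]; return c[i],s[i]
w=manip.grab_frame("wrist"); t=manip.grab_frame("top")
a,sa=blob(w,(236,244)); b,sb=blob(t,(139,246),15); print(a,sa,b,sb)
print("tri",tri([(w,a),(t,b)]).round(4),"w@.11",onz(w,a,.11).round(4),"t@.11",onz(t,b,.11).round(4))
for u in((324,191),(321,256)): print("pink@.1",onz(w,u,.1).round(4))
st()
E
python3 pin.py
```

```text
Traceback (most recent call last):
  File "pin.py", line 10, in <module>
    a,sa=blob(w,(236,244)); b,sb=blob(t,(139,246),15); print(a,sa,b,sb)
                                 ~~~~^^^^^^^^^^^^^^^^
  File "pin.py", line 8, in blob
    i=min(k,key=lambda a:a[1])[0]; return c[i],s[i]
      ~~~^^^^^^^^^^^^^^^^^^^^^
ValueError: min() iterable argument is empty
```

```bash
sed -i 's/^a,sa=/t["pixels"]=cv2.cvtColor(cv2.imread("pics\/a_top.png"),cv2.COLOR_BGR2RGB)\na,sa=/' pin.py; python3 pin.py; python3 go.py 0.415 0.272 0.30 180.5
```

```text
t 5.65 pos [0.4085 0.2328 0.3687] q [-0.005  1.     0.    -0.   ] F [ 0.44 -0.48 -0.39] op 0.0855
row [-0.023   0.1306  0.2291] [ 0.     -0.      0.0004]Traceback (most recent call last):
  File "pin.py", line 11, in <module>
    a,sa=blob(w,(236,244)); b,sb=blob(t,(139,246),15); print(a,sa,b,sb)
                                 ~~~~^^^^^^^^^^^^^^^^
  File "pin.py", line 8, in blob
    i=min(k,key=lambda a:a[1])[0]; return c[i],s[i]
      ~~~^^^^^^^^^^^^^^^^^^^^^
ValueError: min() iterable argument is empty
```

```bash
sed -i 's/b,sb=blob(t,(139,246),15); print(a,sa,b,sb)/b=np.array((138.5,246.)); print(a,sa); print(cv2.cvtColor(t["pixels"],cv2.COLOR_RGB2HSV)[246,130:150].tolist())/' pin.py; python3 pin.py
```

```text
[234.7201087  243.07608696] [224 233  23  21 368]
[[10, 152, 126], [11, 152, 89], [10, 149, 91], [10, 149, 91], [23, 135, 217], [28, 110, 252], [28, 112, 252], [28, 110, 252], [28, 111, 252], [29, 109, 252], [29, 109, 252], [27, 116, 250], [23, 138, 225], [17, 154, 164], [17, 151, 165], [17, 155, 163], [17, 156, 162], [17, 155, 160], [17, 152, 158], [17, 153, 155]]
tri [0.4219 0.2647 0.1243] w@.11 [0.4232 0.2721 0.11  ] t@.11 [0.4209 0.2694 0.11  ]
pink@.1 [0.3484 0.2278 0.1   ]
pink@.1 [0.3457 0.2897 0.1   ]
t 5.75 pos [0.4085 0.2328 0.3687] q [-0.0051  1.      0.     -0.    ] F [-0.17 -0.13  0.51] op 0.0855
```

```bash
python3 -m jog '-0.045 0.129 0.2 0 0 0 0.35; -0.045 0.129 0.2 0 0 0 0.35; -0.045 0.129 0.2 0 0 0 0.35; -0.045 0.129 0.2 0 0 0 0.35; -0.045 0.129 0.3 0 0 0 0.35; -0.045 0.129 0.36 0 0 0 0.35; -0.045 0.129 0.43 0 0 0 0.35; -0.045 0.129 0.43 0 0 0 0.35;-0.045 0.129 0.43 0 0 0 0.35' 40
python3 see.py w3.png
```

```text
t: 6.88
eef_pos: [0.4219, 0.2718, 0.2412]
tool_rot: [-0.005, 1.0, 0.001, 0.001]
wrist_force: [0.1, -0.5, 0.7]
opening: 0.0552
t 6.88 pos [0.4219 0.2718 0.2412] q [-5.1e-03  1.0e+00  5.0e-04  8.0e-04] F [ 0.07 -0.47  0.71] op 0.0552
fovy 65.53445017512985
```

View pics/w3.png

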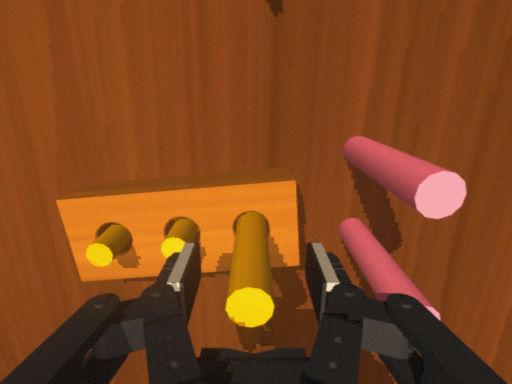

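The pin is centred between the pads, its top at about (251,306), and the fingers clear the short and pink pins. I'll close, then lift 60 mm.

```bash
python3 -c "
from h import *
d=np.load('pics/w3.png.npz');p={k:d[k] for k in d};print(onz(p,(251,306),.11).round(4))"
python3 -m jog '0 0 0 0 0 0 1; 0 0 0 0 0 0 1; 0 0 0 0 0 0 1; 0 0 0 0 0 0 1; 0 0 0 0 0 0 1; 0 0 0 0 0 0 1; 0 0 0 0 0 0 1; 0 0 0 0 0 0 1; 0 0 0 0 0 0 1; 0 0 0 0 0 0 1' 40; python3 -c "
from h import *
st()"
```

```text
[0.4225 0.2716 0.11  ]
t: 8.18
eef_pos: [0.4217, 0.2718, 0.2403]
tool_rot: [-0.005, 1.0, 0.0, 0.0]
wrist_force: [1.1, 0.7, 5.7]
opening: 0.0192
t 8.18 pos [0.4217 0.2718 0.2403] q [-5.1e-03  1.0e+00  3.0e-04  5.0e-04] F [1.11 0.73 5.73] op 0.0192
```

```bash
python3 -m jog '0 0 -0.1 0 0 0 1; 0 0 -0.2 0 0 0 1; 0 0 -0.3 0 0 0 1; 0 0 -0.3 0 0 0 1; -0.05 -0.2 -0.3 0 0 0 1; -0.08 -0.4 -0.3 0 0 0 1; -0.1 -0.6 -0.3 0 0 0 1; -0.12 -0.8 -0.3 0 0 0 1; -0.12 -0.95 -0.3 0 0 0 1; -0.12 -1 -0.3 0 0 0 1; -0.12 -1 -0.3 0 0 0 1; -0.12 -1 -0.3 0 0 0 1' 40; python3 go.py 0.4595 -0.0322 0.239 180.5
```

```text
t: 9.68
eef_pos: [0.4605, -0.0272, 0.3287]
tool_rot: [-0.005, 1.0, 0.0, -0.001]
wrist_force: [-0.2, 0.3, -2.6]
opening: 0.0189
t 9.68 pos [ 0.4605 -0.0272  0.3287] q [-5.5e-03  1.0e+00  1.0e-04 -8.0e-04] F [-0.24  0.26 -2.61] op 0.0189
row [ 0.0032 -0.0167  0.299 ] [ 0.0001 -0.0005  0.0007]
```

```bash
python3 -m jog '0.003 -0.017 0.1 0 0 0 1; 0.003 -0.017 0.2 0 0 0 1; 0.003 -0.017 0.27 0 0 0 1; 0.003 -0.017 0.3 0 0 0 1; 0.003 -0.017 0.3 0 0 0 1; 0.003 -0.017 0.3 0 0 0 1' 40; python3 see.py w4.png gauge go_gap; python3 fit.py w4.png 0.5595 -0.0313 0.0093; cp pics/fit_w4.png pics/fit4.png
```

```text
t: 10.42
eef_pos: [0.4601, -0.0327, 0.2408]
tool_rot: [-0.005, 1.0, 0.0, 0.001]
wrist_force: [0.7, 0.5, -2.6]
opening: 0.019
t 10.43 pos [ 0.4601 -0.0327  0.2408] q [-5.4e-03  1.0e+00  1.0e-04  8.0e-04] F [ 0.67  0.54 -2.61] op 0.019
fovy 65.53445017512985
gauge [124.5 208. ] 0.7 [ 0.5571 -0.0316  0.    ]
go_gap [172.7 209. ] 0.64 [ 0.5207 -0.0312  0.    ]
gauge [ 0.5618 -0.0311  0.0137] deg 0.79 44556.55078125
```

View pics/w4.png

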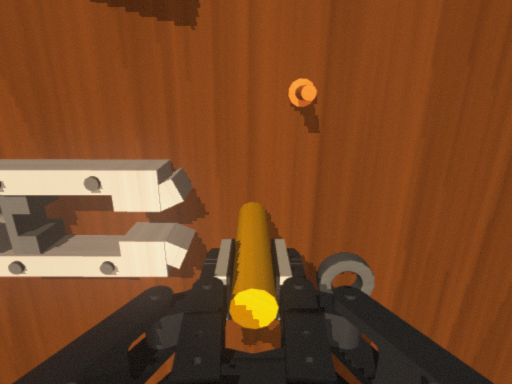

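```bash
cat > pinhold.py <<'E'
from h import *
from scipy.optimize import least_squares
import sys
d=np.load('pics/%s.npz'%sys.argv[1]);p={k:d[k] for k in d}; zf=float(sys.argv[2])
h=cv2.cvtColor(p["pixels"],cv2.COLOR_RGB2HSV)
m=((h[...,0]>18)&(h[...,0]<36)&(h[...,1]>150)&(h[...,2]>70)).astype(np.uint8)
n,l,s,c=cv2.connectedComponentsWithStats(m); i=1+np.argmax(s[1:,4]); print("body",s[i])
b=(l==i); 
th=np.linspace(0,2*np.pi,60); ring=np.c_[np.cos(th),np.sin(th)]*.01
from scipy.optimize import minimize
S=4; B=cv2.GaussianBlur(cv2.resize(b.astype(np.float32),None,fx=S,fy=S,interpolation=cv2.INTER_LINEAR),(0,0),2)
def mask(v):
    P=np.r_[np.c_[ring+v[:2],np.full(60,zf)],np.c_[ring+v[2:],np.full(60,zf+.1)]]
    q=cv2.convexHull(np.round((proj(p,P)+.5)*S).astype(np.int32)); M=np.zeros(B.shape,np.uint8); cv2.fillPoly(M,[q],1); return M
x0=np.array(list(map(float,sys.argv[3:5]))*2)
r=minimize(lambda v:float(((B-mask(v))**2).sum()),x0,method="Nelder-Mead",options=dict(initial_simplex=x0+np.vstack([np.zeros(4),np.eye(4)*.004]),xatol=1e-5))
print("foot",r.x[:2].round(4),"top",r.x[2:].round(4),r.fun/16)
E
python3 pinhold.py w4.png 0.009 0.4601 -0.0327
python3 - <<'E'
import cv2;cv2.imwrite("pics/f4.png",cv2.imread("pics/fit4.png"))
E
```

```text
body [ 230  203   50  126 2946]
foot [0.461  0.0056] top [ 0.4595 -0.0313] 706.656982421875
```

View pics/fit4.png

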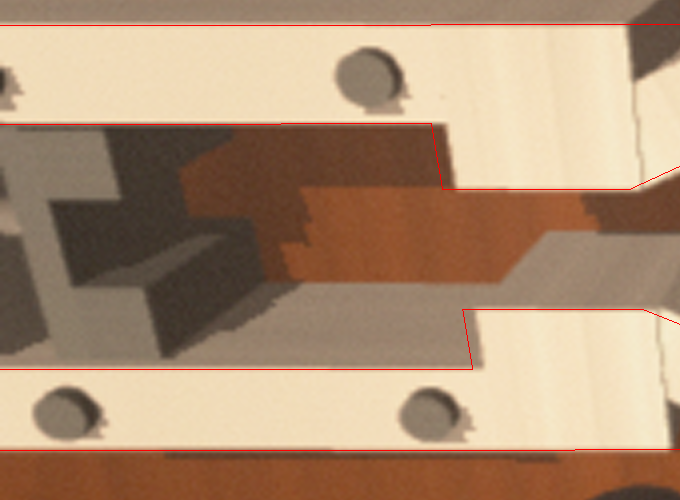

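```bash
cat > ph2.py <<'E'
from h import *
import sys
from scipy.optimize import brentq
d=np.load('pics/%s.npz'%sys.argv[1]);p={k:d[k] for k in d}; zf,x=map(float,sys.argv[2:4])
h=cv2.cvtColor(p["pixels"],cv2.COLOR_RGB2HSV)
m=((h[...,0]>18)&(h[...,0]<36)&(h[...,1]>150)&(h[...,2]>70)).astype(np.uint8)
n,l,s,c=cv2.connectedComponentsWithStats(m); i=1+np.argmax(s[1:,4]); v0=s[i][1]; v1=v0+s[i][3]
b=l==i
for v in (v0+12,v0+25,v1-12): u=np.where(b[v])[0]; print("row",v,u.min(),u.max(),(u.min()+u.max())/2)
th=np.linspace(0,2*np.pi,90)
def ext(y,z,f): return f(proj(p,np.c_[x+.01*np.cos(th),y+.01*np.sin(th),np.full(90,z)])[:,1])
print("v",v0,v1,"foot y",[round(brentq(lambda y:ext(y,z,np.min)-(v0-.5),-.4,.4),4) for z in(zf-.002,zf,zf+.002)],"top y",[round(brentq(lambda y:ext(y,z,np.max)-(v1-.5),-.4,.4),4) for z in (zf+.1,)])
for z in(zf,zf+.1):print(z,proj(p,[[x,-.0322,z]]))
E
python3 ph2.py w4.png 0.009 0.46
```

```text
row 215 240 258 249.0
row 228 239 261 250.0
row 317 233 276 254.5
v 203 329 foot y [-0.0297, -0.0305, -0.0312] top y [-0.031]
0.009 [[252.99383361 213.15678677]]
0.109 [[252.8868566  306.51829461]]
```

The pin is on the slot line to within about 1 mm, with its foot about 10 mm up, and the tool's -x axis runs along the slot. I'll ease the grip and enter the flare.

```bash
python3 -m jog '-0.05 -0.002 0.007 0 0 0 1; -0.1 -0.002 0.007 0 0 0 1; -0.14 -0.002 0.007 0 0 0 1; -0.165 -0.002 0.007 0 0 0 1; -0.165 -0.002 0.007 0 0 0 1' 30
python3 -m jog '-0.007 0 0 0 0 0 1; -0.013 0 0 0 0 0 1; -0.02 0 0 0 0 0 1; -0.02 0 0 0 0 0 1'
python3 -m jog '-0.007 0 0 0 0 0 1; -0.013 0 0 0 0 0 1; -0.02 0 0 0 0 0 1; -0.02 0 0 0 0 0 1'; python3 see.py w5.png
```

```text
t: 11.2
eef_pos: [0.5095, -0.0332, 0.2375]
tool_rot: [-0.005, 1.0, -0.0, -0.0]
wrist_force: [-0.1, -0.1, -2.3]
opening: 0.0191
t: 11.7
eef_pos: [0.5153, -0.0331, 0.2376]
tool_rot: [-0.005, 1.0, 0.0, -0.0]
wrist_force: [0.6, -1.3, -2.3]
opening: 0.0189
t: 12.2
eef_pos: [0.5214, -0.0329, 0.2375]
tool_rot: [-0.005, 1.0, 0.0, 0.0]
wrist_force: [0.3, 1.6, -2.6]
opening: 0.0193
t 12.2 pos [ 0.5214 -0.0329  0.2375] q [-5.1e-03  1.0e+00  1.0e-04  0.0e+00] F [ 0.32  1.64 -2.6 ] op 0.0193
fovy 65.53445017512985
```

View pics/w5.png

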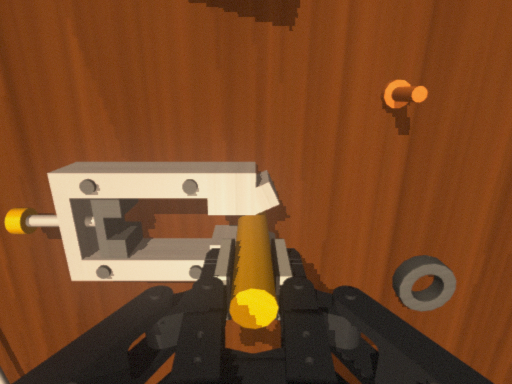

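The pin is at the gap entry, x_g about -38 mm, and Fy of about 1.6 N suggests a light touch on the -y wall. I'll nudge it 0.5 mm in +y and continue.

```bash
python3 -m jog '0 0.002 0 0 0 0 1; -0.007 0.002 0 0 0 0 1; -0.013 0.002 0 0 0 0 1; -0.02 0.002 0 0 0 0 1; -0.02 0.002 0 0 0 0 1'
python3 -m jog '-0.007 0 0 0 0 0 1; -0.013 0 0 0 0 0 1; -0.02 0 0 0 0 0 1; -0.02 0 0 0 0 0 1'
```

```text
t: 12.88
eef_pos: [0.5274, -0.0324, 0.2375]
tool_rot: [-0.005, 1.0, -0.0, -0.0]
wrist_force: [-0.5, -0.8, -2.3]
opening: 0.0192
t: 13.38
eef_pos: [0.5334, -0.0323, 0.2376]
tool_rot: [-0.005, 1.0, 0.0, -0.0]
wrist_force: [-0.4, 0.6, -1.1]
opening: 0.0185
```

```bash
python3 -m jog '-0.007 0 0 0 0 0 1; -0.013 0 0 0 0 0 1; -0.02 0 0 0 0 0 1; -0.027 0 0 0 0 0 1; -0.033 0 0 0 0 0 1; -0.033 0 0 0 0 0 1'
python3 -m jog '-0.007 0 0 0 0 0 1; -0.013 0 0 0 0 0 1; -0.02 0 0 0 0 0 1; -0.027 0 0 0 0 0 1; -0.033 0 0 0 0 0 1; -0.033 0 0 0 0 0 1'
python3 -m jog '-0.007 0 0 0 0 0 1; -0.013 0 0 0 0 0 1; -0.02 0 0 0 0 0 1; -0.027 0 0 0 0 0 1; -0.033 0 0 0 0 0 1; -0.033 0 0 0 0 0 1'; python3 see.py w6.png pocket; python3 fit.py w6.png 0.5595 -0.0313 0.0093
```

```text
t: 14.12
eef_pos: [0.5432, -0.0322, 0.2375]
tool_rot: [-0.005, 1.0, 0.0, -0.0]
wrist_force: [0.0, 0.7, -1.8]
opening: 0.0188
t: 14.88
eef_pos: [0.5531, -0.0321, 0.2375]
tool_rot: [-0.005, 1.0, 0.0, -0.0]
wrist_force: [0.3, -0.2, -2.4]
opening: 0.0189
t: 15.62
eef_pos: [0.563, -0.032, 0.2375]
tool_rot: [-0.005, 1.0, 0.0, -0.0]
wrist_force: [0.0, 1.0, -1.8]
opening: 0.019
t 15.62 pos [ 0.563  -0.032   0.2375] q [-5.1e-03  1.0e+00  0.0e+00 -1.0e-04] F [ 0.01  0.96 -1.84] op 0.019
fovy 65.53445017512985
gauge [ 0.5594 -0.0302 -0.0081] deg -0.46 140260.0625
```

View pics/w6.png

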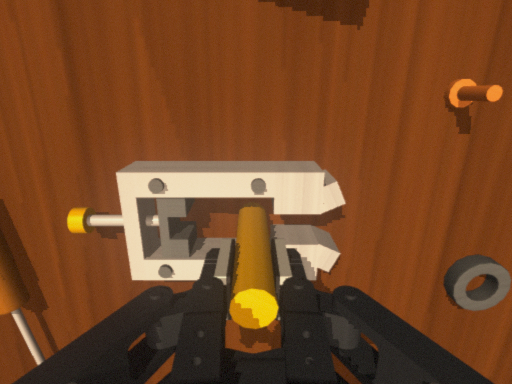

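The pin is through the gap and in the pocket at x_g about +4 mm, with the dark jaws ahead at columns 160–195. I'll advance, getting slower.

```bash
python3 -m jog '-0.005 0 0 0 0 0 1; -0.01 0 0 0 0 0 1; -0.015 0 0 0 0 0 1; -0.02 0 0 0 0 0 1; -0.025 0 0 0 0 0 1; -0.03 0 0 0 0 0 1; -0.03 0 0 0 0 0 1'
python3 -m jog '-0.005 0 0 0 0 0 1; -0.01 0 0 0 0 0 1; -0.015 0 0 0 0 0 1; -0.02 0 0 0 0 0 1; -0.025 0 0 0 0 0 1; -0.03 0 0 0 0 0 1; -0.03 0 0 0 0 0 1'
python3 -m jog '-0.003 0 0 0 0 0 1; -0.006 0 0 0 0 0 1; -0.01 0 0 0 0 0 1; -0.013 0 0 0 0 0 1; -0.016 0 0 0 0 0 1; -0.016 0 0 0 0 0 1'
```

```text
t: 16.6
eef_pos: [0.572, -0.0319, 0.2375]
tool_rot: [-0.005, 1.0, 0.0, -0.0]
wrist_force: [0.2, -0.9, -2.2]
opening: 0.019
t: 17.48
eef_pos: [0.581, -0.0318, 0.2376]
tool_rot: [-0.005, 1.0, 0.0, -0.0]
wrist_force: [-0.0, 0.7, -2.4]
opening: 0.0188
t: 18.23
eef_pos: [0.5858, -0.0318, 0.2376]
tool_rot: [-0.005, 1.0, 0.0, -0.0]
wrist_force: [0.4, -0.3, -2.4]
opening: 0.0193
```

```bash
python3 -m jog '-0.002 0 0 0 0 0 1; -0.004 0 0 0 0 0 1; -0.006 0 0 0 0 0 1; -0.008 0 0 0 0 0 1; -0.01 0 0 0 0 0 1; -0.01 0 0 0 0 0 1'
python3 -m jog '-0.002 0 0 0 0 0 1; -0.004 0 0 0 0 0 1; -0.006 0 0 0 0 0 1; -0.008 0 0 0 0 0 1; -0.01 0 0 0 0 0 1; -0.01 0 0 0 0 0 1'
```

```text
t: 18.98
eef_pos: [0.5888, -0.0317, 0.2376]
tool_rot: [-0.005, 1.0, 0.0, -0.0]
wrist_force: [-0.1, -0.2, -2.4]
opening: 0.0189
t: 19.73
eef_pos: [0.5918, -0.0317, 0.2376]
tool_rot: [-0.005, 1.0, 0.0, -0.0]
wrist_force: [0.6, 0.4, -2.2]
opening: 0.0191
```

```bash
python3 -m jog '-0.002 0 0 0 0 0 1; -0.004 0 0 0 0 0 1; -0.006 0 0 0 0 0 1;  -0.006 0 0 0 0 0 1'
```

```text
t: 20.23
eef_pos: [0.5936, -0.0317, 0.2376]
tool_rot: [-0.005, 1.0, 0.0, -0.0]
wrist_force: [-0.6, -0.2, -1.7]
opening: 0.0191
```

```bash
python3 -m jog '-0.002 0 0 0 0 0 1; -0.004 0 0 0 0 0 1; -0.004 0 0 0 0 0 1'
```

```text
t: 20.6
eef_pos: [0.5948, -0.0317, 0.2376]
tool_rot: [-0.005, 1.0, 0.0, 0.0]
wrist_force: [-0.5, 0.1, -2.1]
opening: 0.0191
```

```bash
python3 -m jog '-0.001 0 0 0 0 0 1; -0.002 0 0 0 0 0 1; -0.003 0 0 0 0 0 1; -0.004 0 0 0 0 0 1; -0.004 0 0 0 0 0 1'
```

```text
t: 21.22
eef_pos: [0.5959, -0.0317, 0.2375]
tool_rot: [-0.005, 1.0, 0.0, -0.0]
wrist_force: [-0.6, 0.1, -2.6]
opening: 0.0194
```

```bash
python3 -m jog '-0.001 0 0 0 0 0 1; -0.002 0 0 0 0 0 1; -0.003 0 0 0 0 0 1; -0.003 0 0 0 0 0 1'
```

```text
t: 21.72
eef_pos: [0.5969, -0.0317, 0.2376]
tool_rot: [-0.005, 1.0, 0.0, -0.0]
wrist_force: [-0.5, -1.0, -2.2]
opening: 0.0191
```

```bash
python3 -m jog '-0.001 0 0 0 0 0 1; -0.002 0 0 0 0 0 1; -0.003 0 0 0 0 0 1; -0.003 0 0 0 0 0 1'
```

```text
t: 22.22
eef_pos: [0.5978, -0.0316, 0.2376]
tool_rot: [-0.005, 1.0, 0.0, -0.0]
wrist_force: [0.3, -1.0, -1.8]
opening: 0.0188
```

```bash
python3 -m jog '-0.001 0 0 0 0 0 1; -0.002 0 0 0 0 0 1; -0.003 0 0 0 0 0 1; -0.003 0 0 0 0 0 1'
```

```text
t: 22.72
eef_pos: [0.5987, -0.0316, 0.2376]
tool_rot: [-0.005, 1.0, 0.0, -0.0]
wrist_force: [-0.1, 0.7, -3.5]
opening: 0.019
```

```bash
python3 -m jog '-0.001 0 0 0 0 0 1; -0.002 0 0 0 0 0 1; -0.003 0 0 0 0 0 1; -0.003 0 0 0 0 0 1'
```

```text
t: 23.22
eef_pos: [0.5995, -0.0316, 0.2375]
tool_rot: [-0.005, 1.0, 0.0, -0.0]
wrist_force: [-0.2, 0.0, -2.1]
opening: 0.0189
```

```bash
python3 -m jog '-0.001 0 0 0 0 0 1; -0.002 0 0 0 0 0 1; -0.002 0 0 0 0 0 1'
```

```text
t: 23.6
eef_pos: [0.6, -0.0316, 0.2374]
tool_rot: [-0.005, 1.0, 0.0, -0.0]
wrist_force: [-1.7, 0.4, -1.5]
opening: 0.0191
```

```bash
python3 -m jog '-0.001 0 0 0 0 0 1; -0.001 0 0 0 0 0 1'; python3 -c "
from h import *
f=[]
for i in range(3): manip.grab_frame('top'); f.append(manip.sense()['wrist_force'])
print(np.round(f,2), manip.sense()['t'])"
```

```text
t: 23.85
eef_pos: [0.6003, -0.0316, 0.2374]
tool_rot: [-0.005, 1.0, 0.0, -0.0]
wrist_force: [-3.7, 0.6, -1.3]
opening: 0.0189
[[-2.93  0.76 -0.38]
 [-3.53  0.2  -1.62]
 [-3.76  0.58 -1.  ]] 24.0
```

Contact: about 3.5 N, rising roughly 2 N per 0.3 mm. I'll add 0.3 mm and hold.

```bash
python3 -m jog '-0.001 0 0 0 0 0 1; -0.001 0 0 0 0 0 1'; python3 -c "
from h import *
f=[]
for i in range(3): manip.grab_frame('top'); f.append(manip.sense()['wrist_force'])
print(np.round(f,2), manip.sense()['t'])"
```

```text
t: 24.25
eef_pos: [0.6005, -0.0316, 0.2374]
tool_rot: [-0.005, 1.0, 0.0, -0.001]
wrist_force: [-5.8, 1.7, -1.2]
opening: 0.019
[[-5.51  0.66 -0.65]
 [-5.39  1.31 -1.88]
 [-5.13  2.01 -1.39]] 24.4
```

```bash
python3 -m jog '0 0 0 0 0 0 1; 0 0 0 0 0 0 1; 0 0 0 0 0 0 1; 0 0 0 0 0 0 1'; python3 -m jog '-0.0003 0 0 0 0 0 1; -0.0003 0 0 0 0 0 1; -0.0003 0 0 0 0 0 1; -0.0003 0 0 0 0 0 1; -0.0003 0 0 0 0 0 1; -0.0003 0 0 0 0 0 1'; python3 -c "
from h import *
f=[]
for i in range(3): manip.grab_frame('top'); f.append(manip.sense()['wrist_force'])
print(np.round(f,2), manip.sense()['t'])"
```

```text
t: 24.9
eef_pos: [0.6005, -0.0316, 0.2374]
tool_rot: [-0.005, 1.0, 0.0, -0.001]
wrist_force: [-5.6, 1.8, -1.0]
opening: 0.0188
t: 25.65
eef_pos: [0.6006, -0.0316, 0.2374]
tool_rot: [-0.005, 1.0, 0.0, -0.001]
wrist_force: [-5.0, 1.9, -1.2]
opening: 0.0193
[[-4.78  1.96 -1.13]
 [-5.63  0.45 -0.81]
 [-5.07  1.41 -1.37]] 25.8
```

Held for about 1.5 s at roughly 5.3 N. I'll back off 12 mm and lift straight up out of the open pocket, then move towards the block.

```bash
python3 -m jog '0.01 0 0 0 0 0 1; 0.025 0 0 0 0 0 1; 0.04 0 0 0 0 0 1; 0.04 0 -0.05 0 0 0 1; 0.04 0 -0.15 0 0 0 1; 0.04 0 -0.25 0 0 0 1; 0.04 0 -0.3 0 0 0 1; 0.04 0 -0.3 0 0 0 1' 40; python3 go.py 0.535 -0.14 0.33 180.6
```

```text
t: 26.8
eef_pos: [0.589, -0.0317, 0.3291]
tool_rot: [-0.005, 1.0, 0.0, 0.001]
wrist_force: [0.3, -1.2, -3.4]
opening: 0.019
t 26.8 pos [ 0.589  -0.0317  0.3291] q [-5.1e-03  1.0e+00  3.0e-04  1.3e-03] F [ 0.29 -1.16 -3.39] op 0.019
row [ 0.1837 -0.3591 -0.0039] [ 0.0002  0.0008 -0.0001]
```

```bash
python3 -m jog '0.06 -0.18 0 0 0 0 1; 0.12 -0.36 0 0 0 0 1; 0.178 -0.53 0 0 0 0 1; 0.178 -0.53 0 0 0 0 1; 0.178 -0.53 0 0 0 0 1; 0.178 -0.53 0 0 0 0 1'; python3 see.py w7.png passed_hole0
```

```text
t: 27.55
eef_pos: [0.5374, -0.1904, 0.3268]
tool_rot: [-0.006, 1.0, 0.0, -0.001]
wrist_force: [0.3, -0.1, -1.7]
opening: 0.019
t 27.55 pos [ 0.5374 -0.1904  0.3268] q [-5.7e-03  1.0e+00  2.0e-04 -5.0e-04] F [ 0.28 -0.07 -1.75] op 0.019
fovy 65.53445017512985
passed_hole0 [255.6 154.9] 0.72 [ 0.5346 -0.2207  0.035 ]
```

View pics/w7.png

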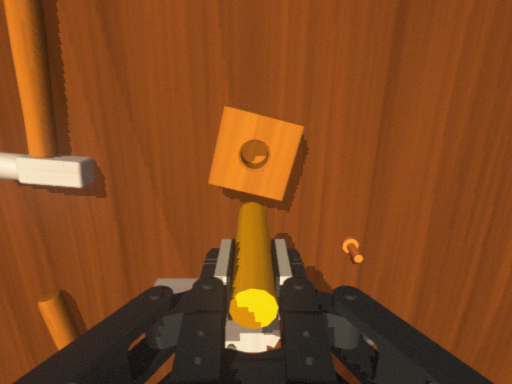

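The hole is at about (256,155), and both the network and the block's corners agree, giving (0.5346, -0.2207). I'll measure the pin's foot in the hand.

```bash
cat > f3.py <<'E'
from h import *
d=np.load('pics/w7.png.npz');p={k:d[k] for k in d}
x,y=.5374,-.1904; th=np.linspace(0,2*np.pi,90)
rows=p["pixels"][208:232:6].astype(int)
for r,row in zip(range(208,232,6),rows):
    print(r,[tuple(row[u].tolist()) for u in range(234,274,2)])
for dx in(0,-.002):
  for dy in(0,.0015):
    q=proj(p,np.c_[x+dx+.01*np.cos(th),y+dy+.01*np.sin(th),np.full(90,.0965)]);print(dx,dy,"foot ring u",q[:,0].min().round(1),q[:,0].max().round(1),"v",q[:,1].min().round(1),q[:,1].max().round(1))
E
python3 f3.py; python3 ph2.py w7.png 0.0965 0.5374
```

```text
208 [(142, 73, 16), (145, 75, 26), (147, 79, 31), (159, 97, 26), (182, 116, 11), (193, 123, 20), (190, 124, 10), (189, 122, 14), (190, 119, 9), (183, 119, 17), (180, 117, 18), (175, 114, 22), (174, 112, 20), (155, 100, 11), (141, 90, 15), (143, 82, 29), (139, 71, 25), (133, 68, 26), (136, 74, 27), (141, 77, 34)]
214 [(143, 76, 27), (143, 74, 21), (145, 82, 31), (171, 109, 17), (187, 119, 17), (195, 126, 14), (189, 121, 0), (192, 125, 18), (190, 125, 13), (187, 119, 11), (177, 114, 6), (173, 111, 8), (169, 111, 13), (159, 103, 10), (144, 90, 6), (128, 83, 16), (133, 72, 21), (138, 73, 26), (140, 73, 25), (142, 73, 27)]
220 [(140, 71, 24), (142, 73, 27), (162, 101, 24), (177, 116, 17), (190, 122, 14), (196, 127, 20), (194, 127, 17), (192, 126, 23), (191, 123, 12), (183, 118, 15), (178, 113, 0), (175, 114, 16), (170, 110, 10), (164, 105, 8), (145, 91, 7), (135, 86, 18), (118, 75, 21), (139, 70, 22), (143, 76, 33), (141, 73, 29)]
226 [(141, 74, 25), (143, 77, 29), (162, 104, 19), (180, 119, 14), (190, 123, 12), (195, 127, 10), (195, 125, 14), (196, 126, 22), (192, 126, 21), (186, 121, 10), (179, 115, 12), (174, 112, 14), (172, 113, 16), (166, 109, 18), (154, 99, 24), (136, 88, 11), (121, 76, 16), (134, 72, 24), (137, 73, 32), (141, 73, 24)]
0 0 foot ring u 238.1 265.8 v 200.2 225.8
0 0.0015 foot ring u 238.1 265.7 v 202.2 227.7
-0.002 0 foot ring u 240.9 268.6 v 200.2 225.9
-0.002 0.0015 foot ring u 240.9 268.5 v 202.2 227.7
row 215 240 262 251.0
row 228 241 260 250.5
row 316 233 276 254.5
v 203 328 foot y [-0.1879, -0.1886, -0.1894] top y [-0.1905]
0.0965 [[250.02574144 377.41402616]]
0.1965 [[248.76165567 534.79909889]]
```

```bash
python3 go.py 0.5346 -0.2221 0.273 180.6; python3 -m jog '0.01 -0.05 0 0 0 0 1; 0.01 -0.106 0 0 0 0 1; 0.01 -0.106 0.05 0 0 0 1; 0.01 -0.106 0.1 0 0 0 1; 0.01 -0.106 0.15 0 0 0 1; 0.01 -0.106 0.18 0 0 0 1; 0.01 -0.106 0.18 0 0 0 1'; python3 see.py w8.png passed_hole0
```

```text
t 27.65 pos [ 0.5374 -0.1903  0.3272] q [-5.8e-03  1.0e+00  1.0e-04 -3.0e-04] F [-0.44 -0.55 -1.34] op 0.0188
row [ 0.0105 -0.1058  0.1807] [ 0.0001 -0.0002  0.0004]
t: 28.52
eef_pos: [0.5342, -0.2229, 0.2725]
tool_rot: [-0.005, 1.0, 0.0, -0.001]
wrist_force: [0.2, 0.4, -2.4]
opening: 0.0191
t 28.52 pos [ 0.5342 -0.2229  0.2725] q [-5.2e-03  1.0e+00  1.0e-04 -9.0e-04] F [ 0.22  0.41 -2.37] op 0.0191
fovy 65.53445017512985
passed_hole0 [253.8 213. ] 0.9 [ 0.5327 -0.2202  0.035 ]
```

View pics/w8.png

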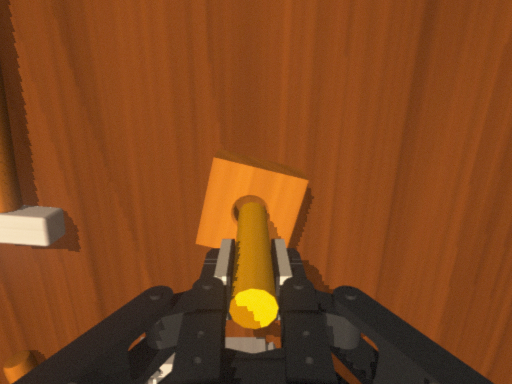

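The foot is over the hole. I've used all my picture views, so I'll check the x centring from rim pixels.

```bash
python3 - <<'E'
from h import *
d=np.load('pics/w8.png.npz');p={k:d[k] for k in d}
for r in(198,201,206,211,214): print(r,p["pixels"][r,226:280].astype(int).sum(1).tolist())
th=np.linspace(0,2*np.pi,90)
for X in((.5327,-.2202),(.5346,-.2207),(.5342,-.2210)):
    q=proj(p,np.c_[X[0]+.0125*np.cos(th),X[1]+.0125*np.sin(th),np.full(90,.035)]);print("hole ring",X,q.min(0).round(1),q.max(0).round(1))
E
```

```text
198 [399, 417, 419, 423, 421, 428, 421, 421, 431, 425, 423, 405, 370, 318, 270, 278, 287, 268, 277, 288, 297, 292, 289, 297, 290, 279, 286, 273, 274, 293, 291, 286, 284, 271, 303, 324, 373, 380, 396, 389, 381, 403, 394, 392, 390, 404, 417, 425, 422, 421, 413, 409, 408, 410]
201 [414, 408, 421, 412, 412, 417, 424, 431, 417, 346, 295, 281, 270, 282, 263, 279, 272, 285, 291, 286, 300, 295, 298, 284, 295, 278, 297, 278, 292, 286, 303, 296, 293, 292, 295, 275, 284, 308, 327, 378, 391, 397, 402, 399, 408, 410, 413, 416, 418, 405, 413, 402, 407, 404]
206 [412, 407, 421, 415, 413, 417, 355, 295, 260, 188, 223, 262, 275, 277, 279, 289, 309, 325, 325, 328, 317, 334, 335, 325, 329, 322, 319, 316, 304, 306, 309, 283, 287, 283, 277, 266, 270, 264, 240, 290, 318, 337, 394, 411, 414, 415, 423, 411, 414, 395, 407, 388, 407, 398]
211 [416, 417, 422, 412, 410, 348, 300, 262, 191, 165, 162, 178, 190, 253, 295, 293, 338, 340, 326, 340, 327, 321, 319, 338, 331, 332, 322, 298, 298, 319, 310, 312, 298, 290, 287, 255, 253, 240, 223, 204, 226, 333, 355, 407, 404, 407, 415, 401, 408, 409, 404, 408, 408, 410]
214 [409, 422, 422, 424, 406, 334, 313, 282, 214, 180, 177, 165, 191, 269, 316, 317, 306, 327, 341, 337, 344, 328, 332, 337, 332, 315, 324, 311, 321, 306, 304, 285, 312, 290, 296, 273, 256, 253, 232, 225, 217, 226, 255, 322, 404, 409, 422, 403, 395, 395, 401, 405, 404, 401]
hole ring (0.5327, -0.2202) [237.1 197.2] [270.5 228.2]
hole ring (0.5346, -0.2207) [234.5 196.5] [268.  227.5]
hole ring (0.5342, -0.221) [235.1 196.1] [268.5 227.2]
```

The hole's rim is centred at u of about 250 and the pin's foot at about 252, so I'll shift +1.2 mm in x and lower.

```bash
python3 -m jog '-0.004 0 0 0 0 0 1; -0.004 0 0.01 0 0 0 1; -0.004 0 0.025 0 0 0 1; -0.004 0 0.04 0 0 0 1; -0.004 0 0.04 0 0 0 1'
```

```text
t: 29.25
eef_pos: [0.5354, -0.2231, 0.2608]
tool_rot: [-0.005, 1.0, 0.0, -0.001]
wrist_force: [-0.3, -0.6, -2.4]
opening: 0.0189
```

```bash
python3 -m jog '0 0 0.015 0 0 0 1; 0 0 0.03 0 0 0 1; 0 0 0.045 0 0 0 1; 0 0 0.05 0 0 0 1; 0 0 0.05 0 0 0 1'
```

```text
t: 29.88
eef_pos: [0.5356, -0.2231, 0.2465]
tool_rot: [-0.005, 1.0, 0.0, -0.0]
wrist_force: [0.6, 0.6, -1.6]
opening: 0.019
```

```bash
python3 -m jog '0 0 0.004 0 0 0 1; 0 0 0.009 0 0 0 1; 0 0 0.013 0 0 0 1; 0 0 0.013 0 0 0 1'
```

```text
t: 30.38
eef_pos: [0.5355, -0.2231, 0.2425]
tool_rot: [-0.005, 1.0, 0.0, -0.0]
wrist_force: [0.4, -0.3, -1.3]
opening: 0.0191
```

```bash
python3 -m jog '0 0 0.003 0 0 0 1; 0 0 0.005 0 0 0 1; 0 0 0.005 0 0 0 1'
```

```text
t: 30.75
eef_pos: [0.5356, -0.2231, 0.2411]
tool_rot: [-0.005, 1.0, 0.0, -0.0]
wrist_force: [0.3, -0.1, -1.8]
opening: 0.0188
```

```bash
python3 -m jog '0 0 0.002 0 0 0 1; 0 0 0.004 0 0 0 1; 0 0 0.004 0 0 0 1'
```

```text
t: 31.12
eef_pos: [0.5356, -0.2231, 0.2404]
tool_rot: [-0.005, 1.0, -0.0, 0.0]
wrist_force: [-0.5, -0.0, 1.1]
opening: 0.019
```

```bash
python3 -m jog '0 0 0.002 0 0 0 1; 0 0 0.003 0 0 0 1; 0 0 0.003 0 0 0 1'
```

```text
t: 31.5
eef_pos: [0.5357, -0.2232, 0.2403]
tool_rot: [-0.005, 1.0, -0.0, 0.0]
wrist_force: [-2.7, 1.6, 6.3]
opening: 0.0191
```

Seated: the floor is felt at TCP z 0.240, the same height as when the pin stood in the rack. I'll open slowly, retreat straight up and check.

```bash
python3 -m jog '0 0 0 0 0 0 0.72; 0 0 0 0 0 0 0.65; 0 0 0 0 0 0 0.5; 0 0 0 0 0 0 0.4; 0 0 0 0 0 0 0.4; 0 0 0 0 0 0 0.4' 20; python3 -m jog '0 0 -0.05 0 0 0 0.4; 0 0 -0.15 0 0 0 0.4; 0 0 -0.3 0 0 0 0.4; 0 0 -0.45 0 0 0 0.4; 0 0 -0.45 0 0 0 0.4; 0 0.2 -0.45 0 0 0 0.4; 0 0.3 -0.45 0 0 0 0.4; 0 0.3 -0.45 0 0 0 0.4'
cat > end.py <<'E'
from h import *
st(); P=[manip.grab_frame(n) for n in("wrist","scene","top")]
for p,n in zip(P,("wrist","scene","top")):
    save(p,"end_%s.png"%n)
    for l in("pin","passed_hole0"):
        for q in manip.landmark_of(l,p)[:4]: 
            X=onz(p,q["centre"],.01 if l=="pin" else .035)
            if abs(X[1]+.22)<.06: print(n,l,np.round(q["centre"],1),round(q["confidence"],2),X.round(4))
    h=cv2.cvtColor(p["pixels"],cv2.COLOR_RGB2HSV); m=((h[...,0]>22)&(h[...,0]<34)&(h[...,1]>90)&(h[...,2]>200)).astype(np.uint8)
    N,L,S,C=cv2.connectedComponentsWithStats(m)
    e=proj(p,[[.5356,-.2215,.11]])[0]
    for i in range(1,N):
        if S[i][4]>15 and np.hypot(*(C[i]-e))<40: print(n,"top blob",C[i].round(1),S[i][4],"expect",e.round(1),onz(p,C[i],.11).round(4))
for l in("short_a","screw_a","collar","driver","hammer"):
    for p,n in zip(P[2:],("top",)):
        for q in manip.landmark_of(l,p)[:2]: print(l,np.round(q["centre"],1),round(q["confidence"],2))
E
python3 end.py
```

```text
t: 32.25
eef_pos: [0.5356, -0.2231, 0.2391]
tool_rot: [-0.005, 1.0, 0.0, -0.0]
wrist_force: [1.4, -0.1, 0.5]
opening: 0.051
t: 33.25
eef_pos: [0.5346, -0.1316, 0.3747]
tool_rot: [-0.006, 1.0, 0.0, 0.0]
wrist_force: [0.1, -0.4, -0.8]
opening: 0.0514
t 33.25 pos [ 0.5346 -0.1316  0.3747] q [-6.5e-03  1.0e+00  2.0e-04  4.0e-04] F [ 0.13 -0.44 -0.81] op 0.0514
wrist pin [252.2  83.9] 0.97 [ 0.5363 -0.2227  0.01  ]
wrist passed_hole0 [254.1  86.5] 0.93 [ 0.5344 -0.2197  0.035 ]
wrist top blob [252.1  79.9] 580 expect [252.9  81.9] [ 0.5362 -0.2229  0.11  ]
scene pin [224.5 136. ] 0.55 [ 0.5414 -0.2263  0.01  ]
scene passed_hole0 [224.3 132.2] 0.95 [ 0.5445 -0.2175  0.035 ]
scene top blob [224.6 110.2] 19 expect [225.3 110. ] [ 0.5376 -0.2215  0.11  ]
top passed_hole0 [330.7 201.9] 0.56 [ 0.5354 -0.2239  0.035 ]
screw_a [293.1 239.7] 0.54
collar [239.7 258.6] 0.42
driver [236.9 128.4] 0.88
driver [292.8 239.9] 0.68
hammer [358.8 136.5] 0.62
```

```bash
python3 -c "
from bench import manip
print(manip.job_done())"
```

```text
the job is handed in; nothing more can be done
None
```

The pin went through the go gap, was held against the no-go jaws, and now stands upright in the one-hole block; the job was handed in at about 34 s of simulated time.

- **Gauging:** I felt the stop at gauge x of about +40.5 mm. I held the pin there for about 1.5 s with about 5.0 to 5.8 N at the wrist, or roughly 8 N on the gauge by the 1.5 factor. In the gap, no reading showed more than about 1.6 N of side force. The forces were only read between moves, so a brief peak could have been missed.
- **Placing:** The pin touched the hole's floor at TCP z = 0.240 m, the same height as when I gripped it in the rack. I pressed to about 6 N, then opened the gripper and lifted it clear.
- **Last checks:** The wrist camera put the pin's foot at (0.536, -0.223) and its top at (0.536, -0.223), so it stands upright. The hole estimates were 2 to 3.5 mm from that in the wrist image and about 1.4 mm from the top camera. The scene camera's estimates were coarser, about 3 to 9 mm off.
- **Bystanders:** In the last top view the networks found one screw, the collar, the screwdriver and the hammer, with no visible movement in the two I could compare with the start: the screw (about 1 px) and the collar (about 3 px). They did not report the short pins or the second screw, so those were not rechecked. Nothing came near them, and no unexpected contact force was read.

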